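# Sort the washed spacer sleeves into the divided tote

### The arm

A 6-joint arm with a two-finger parallel gripper is mounted at the origin on the work surface. World frame = base frame: x ahead of the robot, y to its left, z up, the work surface at z = 0. Lengths are in mm, angles in rad, forces in N, time in s.
With the tool pointing down it reaches from about 350 to 925 mm from the base axis. Payload 6.4 kg.
Tool frame: the origin (TCP) lies at the very end of the fingers, on their centre line; the grasp point (between the pads) lies hold_point_z behind it (hold_point_z is the distance from the TCP to the grasp point, in mm); z points along the fingers, y is the line along which they close (so a half turn about z gives the same grasp; the last joint's range is limited). The gripper opens to 85 mm and grips with 20 to 120 N. Pads are 22 mm wide; open, the fingers measure 114 mm over their backs; the gripper's body (76 mm by 85 mm) begins 54 mm behind the grasp point. The pads swing forward as they close: fully open they stand 13 mm farther back than shut.
Start: joints at [1.054, 0.245, 1.558, -0, 1.339, -0.174], TCP at [218.479, 612.193, 231.29] pointing down, gripper open.
Joint ranges: [-3.13, 3.13], [-1.02, 2.26], [0.13, 2.54], [-0.95, 4.09], [0.21, 2.88], [-2.74, 2.74]. Speed limits (rad/s): [2.57, 2.57, 3.14, 3.14, 3.14, 3.14].

### API

Orientations are given as a unit quaternion [x, y, z, w].
In Python, from cell import get_state, camera, sign_off, cut_out, hold_point_z gives the robot as it stands. The module is installed in compiled form; this text tells all that it offers.
- The arm moves only by the shell command python3 -m crank 'ROWS' [FORCE]. ROWS is JSON, a list of rows, each a list of 3 entries, a list of its own where there are three numbers: the shift along the tool's x, y, z in cm, then the turn about the tool's z in rad, then the finger opening in cm, from 0 to 8.54. In form: [[[tx, ty, tz], yaw, fingers], ...]. A call has 1 to 5 rows; each row is the pose to reach, as a shift and turn from the pose commanded when the call began, along the tool's axes at that moment; what a row does not reach only later rows make up. A row lasts 1/12 s, in which the tool goes at most 41.7 mm and 7.16 degrees, less where a joint would pass 70% of its speed; a pose out of reach is approached as far as the arm can. A call with a gripper value outside its range is refused whole. The fingers move at their own pace and stop on an object; FORCE is the grip in N (left out, the last holds). Time passes only in rows, so rows that repeat a pose let the fingers close. It gives the time, the measured TCP pose, the force, the opening and the grip force at its end, in the units of the state.
- get_state(): the state, without advancing time (a new reading comes with each control period).
- camera(name): name is "side" or "top"; returns a dict with "frame" (420x560x3 uint8, red, green, blue), "range_z" (420x560 float32, mm along the optical axis (not along the pixel's ray), 0 where there is no reading), "fx", "fy", "cx", "cy" (pixels), "distortion" ([k1, k2, p1, p2, k3] as OpenCV has them; the pictures are not rectified), "eye" and "orientation" of the camera in the world. Camera axes: x right, y up, looking along -z (the intrinsics and any distortion apply to the point x, -y, -z); pixel columns grow to the right and rows downward; lengths in mm; the calibration is good to about 2 mm. A picture is of the moment at which its call begins.
- sign_off(): hands the job in; it is judged then, once.
Trained networks look in a picture, given as the dict that the camera call returned (one of the last four; its "shot" number tells which), for a name from the list of things; names that differ only in an ending like _2 or _b are one class to them, and where a whole thing is asked for, a point or a joint stands for the part that bears it (a point fixed in the world has none). Each returns a list of dicts, best first, with "score" (0 to 1); they miss things now and then, are a little off and sometimes report something else, mostly with a low value. They report only what shows in the picture. A call takes as long as a camera call. They do not tell look-alikes from the thing itself.
- cut_out(query, picture): "pixels" (420x560 bool, what is visible of it) and "box" ([left, top, right, bottom] in pixels, round what is visible of it).
The state is a dict: "time_s": time; "joints": joint angles; "dq": joint speeds; "tau": joint torques, N m; "eef_pos": TCP position; "eef_rot": TCP orientation; "wrist_force": force on the tool from outside, world axes, zero at the start; "torque": the same for the moment, N m; "opening": finger opening in mm; "grasp_force": force on a finger pad.
Only numpy, scipy, OpenCV 4.12 (cv2) and the standard library are available. Lean on these libraries where they do the work, as an engineer would, in place of code of your own. Each camera call takes 0.05 s, during which the arm holds its last target. There are 200 camera calls.

### The job

Take the four plain steel spacer sleeves out of the wash tray and stand each one upright on the floor of its own compartment of the blue divided tote, matched by size: the smallest sleeve in the smallest compartment, and so on up to the largest in the largest. Leave the hexagon nut and the toothed pinion lying where they are in the tray.

Things in the scene. Friction and masses are not known exactly. Their poses are not given: they have to be found in the camera images.
- sleeve_small_mid (a point): The smallest of four plain steel spacer sleeves (round tubes, smooth outside): 22 mm outside diameter, 12 mm bore, 50 mm tall, standing upright in the shallow grey metal wash tray (tray floor 3 mm above the bench, tray rim 22 mm above the bench, 270 x 360 mm). The point is its centre, 25 mm above its underside; z is its bore axis. Grip it across the outside by its upper half, from above.
- sleeve_medium_mid (a point): The second smallest of four plain steel spacer sleeves (round tubes, smooth outside): 34 mm outside diameter, 22 mm bore, 50 mm tall, standing upright in the shallow grey metal wash tray (tray floor 3 mm above the bench, tray rim 22 mm above the bench, 270 x 360 mm). The point is its centre, 25 mm above its underside; z is its bore axis. Grip it across the outside by its upper half, from above.
- sleeve_large_mid (a point): The second largest of four plain steel spacer sleeves (round tubes, smooth outside): 46 mm outside diameter, 32 mm bore, 50 mm tall, standing upright in the shallow grey metal wash tray (tray floor 3 mm above the bench, tray rim 22 mm above the bench, 270 x 360 mm). The point is its centre, 25 mm above its underside; z is its bore axis. Grip it across the outside by its upper half, from above.
- sleeve_biggest_mid (a point): The largest of four plain steel spacer sleeves (round tubes, smooth outside): 60 mm outside diameter, 44 mm bore, 50 mm tall, standing upright in the shallow grey metal wash tray (tray floor 3 mm above the bench, tray rim 22 mm above the bench, 270 x 360 mm). The point is its centre, 25 mm above its underside; z is its bore axis. Grip it across the outside by its upper half, from above.
- well_small_floor (a point): The smallest of four square compartments, two by two 112 mm apart (any size in any corner), in the low blue divided tote: 44 x 44 mm inside, black floor, in a 102 mm square grey insert. Point: centre of its floor, 4 mm above the bench; grey edge 10 mm above this floor, blue walls 16 mm above the bench. x, y along its sides, z up. Fixed. Sleeve of same rank has 11 mm to spare each side.
- well_medium_floor (a point): The second smallest of four square compartments, two by two 112 mm apart (any size in any corner), in the low blue divided tote: 56 x 56 mm inside, black floor, in a 102 mm square grey insert. Point: centre of its floor, 4 mm above the bench; grey edge 10 mm above this floor, blue walls 16 mm above the bench. x, y along its sides, z up. Fixed. Sleeve of same rank has 11 mm to spare each side.
- well_large_floor (a point): The second largest of four square compartments, two by two 112 mm apart (any size in any corner), in the low blue divided tote: 68 x 68 mm inside, black floor, in a 102 mm square grey insert. Point: centre of its floor, 4 mm above the bench; grey edge 10 mm above this floor, blue walls 16 mm above the bench. x, y along its sides, z up. Fixed. Sleeve of same rank has 11 mm to spare each side.
- well_biggest_floor (a point): The largest of four square compartments, two by two 112 mm apart (any size in any corner), in the low blue divided tote: 84 x 84 mm inside, black floor, in a 102 mm square grey insert. Point: centre of its floor, 4 mm above the bench; grey edge 10 mm above this floor, blue walls 16 mm above the bench. x, y along its sides, z up. Fixed. Sleeve of same rank has 11 mm to spare each side.
- hex_nut_mid (a point): A big dark hexagon nut lying flat in the wash tray among the sleeves: 46 mm across flats, 24 mm tall. The point is its centre, 12 mm above its underside. Not a sleeve: it stays where it is.
- pinion_mid (a point): A dark toothed pinion lying flat in the wash tray among the sleeves: 62 mm over its teeth, 18 mm thick with a hub 26 mm across reaching 28 mm up. The point is its centre, 14 mm above its underside. Not a sleeve: it stays where it is.
Not all that is in view belongs to the job. Leave any brown or orange look-alike of the part that bears sleeve_large_mid alone.

How it is judged:
By the outcome, as a careful person would: the job done as asked, in the order asked, and still so for the second after the job is handed in, with the robot touching nothing.
It also fails if it takes over 99 s, if anything falls off the work surface, if the arm or the gripper's body presses on something with over 40 N, if the wrist force passes 120 N, or if a joint passes its speed limit or range.

## Working session

There is one attempt and no reset: what is moved stays moved. The work goes in short steps, Python scripts to look and compute and a shell command to move; the robot and the scene stay as the last step left them, time stands still between calls to the robot, and variables do not carry over. Pictures are saved under pics/ and viewed, at most 14 in all, crops included, and the job is handed in when it is done.

```bash
mkdir -p pics; cat > h.py <<'E'
import numpy as np, cv2
from cell import *
from scipy.spatial.transform import Rotation as R
def pts(c):
    z=c["range_z"].astype(float); h,w=z.shape
    K=np.array([[c["fx"],0,c["cx"]],[0,c["fy"],c["cy"]],[0,0,1]])
    uv=np.stack(np.meshgrid(np.arange(w),np.arange(h)),-1).reshape(-1,1,2).astype(float)
    n=cv2.undistortPoints(uv,K,np.array(c["distortion"],float)).reshape(h,w,2)
    p=np.stack([n[...,0]*z,-n[...,1]*z,-z],-1)
    P=R.from_quat(c["orientation"]).apply(p.reshape(-1,3)).reshape(h,w,3)+np.array(c["eye"])
    P[z==0]=np.nan
    return P
def save(c,n,box=None,s=1):
    f=c["frame"][...,::-1]
    if box: f=f[box[1]:box[3],box[0]:box[2]]
    cv2.imwrite("pics/"+n,cv2.resize(f,None,fx=s,fy=s,interpolation=cv2.INTER_CUBIC))
E
python3 - <<'E'
from h import *
s=get_state(); print(s["time_s"],s["eef_pos"],s["eef_rot"],s["opening"],hold_point_z)
for n in("top","side"):
    c=camera(n); save(c,n+"0.png"); print(n,c["eye"],c["orientation"])
    P=pts(c)
    if n=="top": np.save("P.npy",P)
    for q in ["sleeve_small_mid","sleeve_medium_mid","sleeve_large_mid","sleeve_biggest_mid","hex_nut_mid","pinion_mid"]:
        for r in cut_out(q,c)[:3]:
            m=r["pixels"]; p=P[m]; p=p[~np.isnan(p[:,0])]
            t=p[p[:,2]>np.percentile(p[:,2],90)-4] if len(p) else p
            print(q,round(r["score"],2),r["box"],len(p), (t.min(0)+t.max(0)).round(1)/2 if len(t) else 0, np.ptp(t,axis=0).round(0) if len(t) else 0)
E
```

```text
0.0 [218.20735104 611.69330836 230.17114432] [ 1.70564841e-01  9.85345980e-01 -9.07332796e-04 -3.32914722e-04] 85.50567053901966 18.700000000000003
top [ 410.94600302  -51.0732846  1316.87637611] [-0.04639761  0.05383706  0.70546206 -0.70517523]
sleeve_small_mid 0.38 [355.2, 252.5, 365.0, 258.9] 75 [ 481.25 -299.55   54.95] [20. 19.  8.]
sleeve_large_mid 0.8 [398.3, 201.1, 419.1, 219.4] 256 [ 611.9  -446.45   50.9 ] [45. 49.  8.]
sleeve_large_mid 0.76 [350.6, 205.5, 368.5, 223.4] 182 [ 595.   -299.95   54.1 ] [41. 41.  7.]
sleeve_large_mid 0.51 [366.4, 153.3, 387.9, 177.0] 198 [ 746.5 -352.7   51.7] [44. 43.  9.]
sleeve_biggest_mid 0.67 [350.9, 204.3, 365.3, 224.6] 173 [ 595.   -299.95   54.1 ] [41. 41.  7.]
sleeve_biggest_mid 0.56 [314.3, 241.5, 334.9, 264.0] 171 [ 480.45 -186.6    55.75] [57. 55.  8.]
hex_nut_mid 0.69 [281.0, 202.2, 301.3, 224.4] 220 [ 599.9 -101.9   30.8] [45. 47.  9.]
pinion_mid 0.73 [314.5, 240.2, 336.8, 266.6] 202 [ 480.45 -187.95   55.55] [57. 57.  8.]
pinion_mid 0.53 [280.7, 245.3, 298.7, 258.4] 302 [484.65 -92.55  32.65] [23. 23. 10.]
side [ -18.66320569 -737.58930078  796.73336524] [ 0.39895455 -0.153376   -0.34171379  0.83698432]
sleeve_small_mid 0.76 [307.8, 287.0, 318.6, 311.4] 265 [ 480.25 -305.2    51.65] [22. 21.  6.]
sleeve_medium_mid 0.87 [303.6, 230.0, 320.6, 259.2] 412 [ 591.65 -197.65   50.9 ] [35. 32.  7.]
sleeve_large_mid 0.78 [406.6, 226.4, 431.3, 264.6] 654 [ 746.8  -356.75   49.3 ] [46. 47.  7.]
sleeve_large_mid 0.73 [340.5, 253.5, 362.5, 284.8] 664 [ 594.9  -305.55   52.35] [46. 44.  8.]
sleeve_large_mid 0.72 [408.3, 288.3, 433.1, 323.1] 792 [ 612.25 -451.65   48.5 ] [46. 44.  7.]
sleeve_biggest_mid 0.62 [254.7, 250.6, 284.1, 286.7] 1015 [ 482.6  -191.25   50.85] [59. 61.  7.]
hex_nut_mid 0.85 [272.8, 212.8, 295.1, 237.6] 429 [ 600.55 -108.4    26.3 ] [47. 50.  7.]
```

View pics/top0.png

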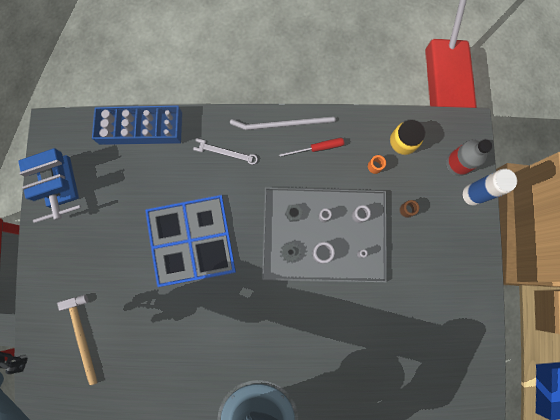

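View pics/side0.png

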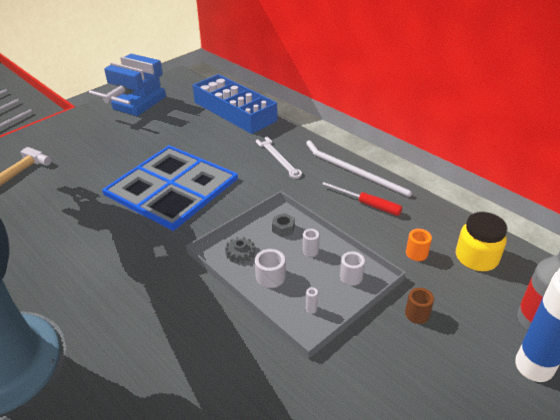

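The top view shows the tray with the nut at (293,212) and the pinion at (292,252). The bare steel sleeves are medium (325,214), large (362,213), biggest (323,252) and small (363,253). There are three "large" candidates: (362,213) is grey steel and in the tray, (377,163) is orange and (410,208) is brown. The last two are look-alikes outside the tray. In the tote, (205,218) is the smallest well, (174,263) medium, (168,225) large and (212,255) biggest. I'll measure these and check them in one crop.

```bash
python3 - <<'E'
from h import *
from scipy.optimize import least_squares
S=dict(small=(481,-302,11),medium=(592,-196,17),large=(595,-302.5,23),biggest=(481.5,-189,30),nut=(600,-105,23),pinion=(484,-95,31))
for n in("top","side"):
    c=camera(n);P=pts(c);f=c["frame"].astype(int)
    hsv=cv2.cvtColor(c["frame"],cv2.COLOR_RGB2HSV)
    reg=(P[...,0]>350)&(P[...,0]<700)&(P[...,1]>30)&(P[...,1]<360)
    t=P[(P[...,0]>450)&(P[...,0]<650)&(P[...,1]>20)&(P[...,1]<70)]; print(n,"table z",np.nanmedian(t[:,2]))
    for k,(x,y,r) in S.items():
        d=np.hypot(P[...,0]-x,P[...,1]-y)
        m=(d<r+8)&(P[...,2]>(46 if k not in("nut","pinion") else 20))
        q=P[m][:,:2]
        if k in("nut","pinion"): print(k,q.min(0),q.max(0)); continue
        # outer boundary points: hull, fit known radius
        h=cv2.convexHull(q.astype(np.float32))[:,0]
        s=least_squares(lambda a:np.hypot(*(h-a).T)-r,h.mean(0),loss="soft_l1")
        print(k,s.x.round(1),"res",np.abs(s.fun).mean().round(1),"z",np.nanmedian(P[m][:,2]).round(1),m.sum())
    b=(reg&(hsv[...,0]>105)&(hsv[...,0]<128)&(hsv[...,1]>140)&(hsv[...,2]>70))
    q=P[b][:,:2].astype(np.float32); rc=cv2.minAreaRect(q); print("tote",rc)
    w,h2=rc[1]; a=np.deg2rad(rc[2]); 
    dark=(reg&(f.max(-1)<35)).astype(np.uint8)
    N,L,st,ce=cv2.connectedComponentsWithStats(dark)
    for i in range(1,N):
        if st[i,4]>100:
            q=P[L==i]; q=q[~np.isnan(q[:,0])]; print(" dark",ce[i].round(),st[i,4],[np.round(v,1) for v in cv2.minAreaRect(q[:,:2].astype(np.float32))],np.median(q[:,2]).round(1))
    if n=="top":save(c,"crop.png",[140,140,430,295],2.7)
E
```

```text
top table z 0.26845293921064695
small [ 481.8 -299.4] res 0.6 z 52.2 35
medium [ 591.5 -194. ] res 0.7 z 52.2 69
large [ 595.  -299.1] res 1.2 z 52.3 98
biggest [ 482.4 -188. ] res 0.8 z 52.6 162
nut [ 577.50560402 -128.3556448 ] [622.66745718 -78.49245666]
pinion [ 456.32937351 -121.85627028] [514.13073807 -66.64902687]
tote ((521.0771484375, 204.66754150390625), (235.42929077148438, 237.10177612304688), 11.177308082580566)
side table z -1.8260658934786989
small [ 479.8 -304.1] res 0.6 z 51.7 93
medium [ 592.4 -197.4] res 0.7 z 50.0 132
large [ 595.8 -304.7] res 0.6 z 51.3 226
biggest [ 482.2 -191.3] res 0.5 z 50.3 321
nut [ 575.70221119 -134.11318059] [625.2533716  -80.36507088]
pinion [ 459.90476251 -127.08376696] [512.61572483 -71.90856518]
tote ((526.7752075195312, 210.16012573242188), (256.077880859375, 258.934326171875), 10.636162757873535)
```

View pics/crop.png

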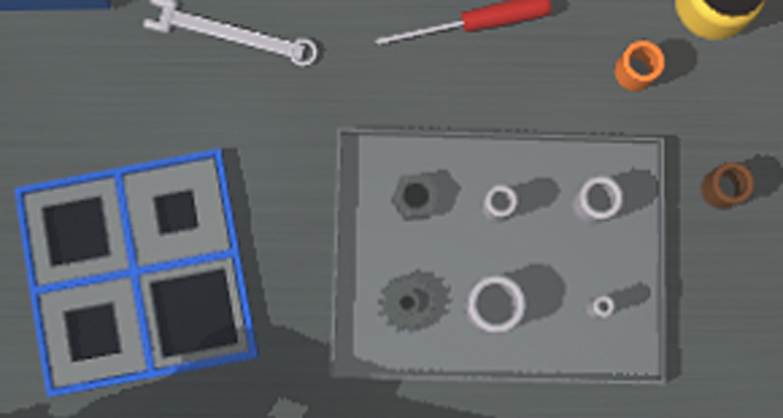

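The crop confirms the bare steel sleeves in the tray: small (603,306), medium (501,201), large (600,198), biggest (496,304). The orange (640,65) and brown (728,185) tubes lie outside it. The wells are small (177,211), medium (92,333), large (77,231) and biggest (195,311).

```bash
python3 - <<'E'
from h import *
for n in("top","side"):
    c=camera(n);P=pts(c);f=c["frame"].astype(int)
    reg=(np.hypot(P[...,0]-522,P[...,1]-206)<165)
    g=f.max(-1); 
    b=reg&(f[...,2]>f[...,0]+60)
    N,L,st,_=cv2.connectedComponentsWithStats(b.astype(np.uint8)); i=1+np.argmax(st[1:,4])
    q=P[L==i][:,:2].astype(np.float32); print(n,"tote",cv2.minAreaRect(q))
    for cx,cy in [(1,1),(1,-1),(-1,1),(-1,-1)]:
        a=np.deg2rad(10.9); o=np.array([521,205])+56*np.array([cx*np.cos(a)-cy*np.sin(a),cx*np.sin(a)+cy*np.cos(a)])
        d=np.hypot(P[...,0]-o[0],P[...,1]-o[1])<66
        m=d&reg&(g<52)
        N,L,st,_=cv2.connectedComponentsWithStats(m.astype(np.uint8)); i=1+np.argmax(st[1:,4])
        q=P[L==i]; print(o.round(),st[i,4],[np.round(v,1) for v in cv2.minAreaRect(q[:,:2].astype(np.float32))],np.median(q[:,2]).round(1), np.percentile(g[d],[5,20,50]))
E
```

```text
top tote ((521.118408203125, 205.7269287109375), (236.89842224121094, 238.42779541015625), 11.091337203979492)
[565. 271.] 117 [array([564.7, 271.8]), array([63.9, 61. ]), np.float64(9.6)] 4.3 [ 48.  53. 135.]
[587. 161.] 40 [array([584. , 174.2]), array([37.4, 10.4]), np.float64(6.6)] 5.0 [ 53. 123. 137.]
[455. 249.] 81 [array([452.7, 248.6]), array([50.5, 51.3]), np.float64(10.0)] 4.8 [ 50.  61. 137.]
[477. 139.] 110 [array([472.7, 104.2]), array([41.3, 90.7]), np.float64(71.7)] 4.6 [46. 53. 77.]
side tote ((527.6025390625, 211.42669677734375), (257.7410583496094, 259.9454040527344), 10.918497085571289)
[565. 271.] 156 [array([568.5, 274.4]), array([55. , 54.2]), np.float64(6.9)] 2.0 [ 48.  55. 155.]
[587. 161.] 59 [array([591.8, 165. ]), array([29.5, 29.4]), np.float64(12.3)] 2.3 [ 53.  151.8 158. ]
[455. 249.] 143 [array([459. , 251.7]), array([43. , 41.1]), np.float64(12.2)] 2.1 [ 47. 103. 155.]
[477. 139.] 489 [array([479.2, 141.9]), array([75.3, 73.8]), np.float64(13.2)] 2.2 [ 43.  49. 101.]
```

```bash
python3 -m crank '[[[-2.44,-3.16,0],0.12,8.5],[[-4.88,-6.32,0],0.24,8.5],[[-7.32,-9.48,0],0.36,8.5],[[-9.76,-12.64,0],0.48,8.5],[[-12.2,-15.8,0],0.6,8.5]]' 40; python3 -m crank '[[[0,0,0],0.12,8.5],[[0,0,0],0.24,8.5],[[0,0,0],0.36,8.5],[[0,0,0],0.48,8.5],[[0,0,0],0.628,8.5]]'; python3 -m crank '[[[0,0,0],0,8.5],[[0,0,0],0,8.5]]'; python3 -c "
from cell import *
s=get_state();print(s['eef_rot'],s['joints'])"
```

```text
time_s: 1.32
eef_pos: [280.4, 420.8, 231.3]
eef_rot: [0.456, 0.89, 0.0, 0.0]
wrist_force: [0.9, 0.2, 0.5]
opening: 84.7
grasp_force: 0.0
time_s: 1.73
eef_pos: [280.4, 422.3, 231.5]
eef_rot: [0.701, 0.713, 0.0, 0.0]
wrist_force: [-0.2, 0.1, -0.4]
opening: 85.1
grasp_force: 0.0
time_s: 1.9
eef_pos: [280.3, 422.4, 231.4]
eef_rot: [0.698, 0.716, 0.0, 0.0]
wrist_force: [0.3, 0.2, -0.3]
opening: 84.6
grasp_force: 0.0
[6.97805583e-01 7.16287198e-01 1.39194248e-04 3.55326280e-06] [ 7.60932780e-01 -9.59163201e-02  1.91834311e+00  3.45414274e-06
  1.31888741e+00  7.34794225e-01]
```

```bash
python3 -m crank '[[[-3.8,1.0,0],0.026,8.5],[[-7.6,2.1,0],0.026,8.5],[[-11.4,3.3,0],0.026,8.5],[[-15.2,4.4,0],0.026,8.5],[[-19,5.5,0],0.026,8.5]]';python3 -m crank '[[[-3.8,1.2,0],0,8.5],[[-7.6,2.4,0],0,8.5],[[-11.4,3.6,0],0,8.5],[[-15.2,4.8,0],0,8.5],[[-19,6,0],0,8.5]]';python3 -m crank '[[[-3.8,1.2,1],0,8.5],[[-7.6,2.4,2],0,8.5],[[-11.4,3.6,4],0,8.5],[[-15.2,4.8,6],0,8.5],[[-19,6,8],0,8.5]]';  python3 -m crank '[[[-2,1,0],0,8.5],[[-4.3,2,0],0,8.5],[[-4.3,2,0],0,8.5],[[-4.3,2,0],0,8.5]]'; python3 - <<'E'
from h import *
s=get_state();print(s['eef_rot'],s['eef_pos'],s['joints'])
c=camera("side"); save(c,"s1.png",[180,150,460,350],2.8)
P=pts(c);m=(np.hypot(P[...,0]-482,P[...,1]+190)<90)&(P[...,2]>100)
q=P[m];print(q.min(0),q.max(0))
E
```

```text
time_s: 2.32
eef_pos: [339.7, 232.2, 231.5]
eef_rot: [0.707, 0.708, 0.0, 0.0]
wrist_force: [1.2, -0.5, -0.6]
opening: 85.3
grasp_force: 0.0
time_s: 2.73
eef_pos: [399.3, 41.6, 231.7]
eef_rot: [0.707, 0.707, 0.0, 0.001]
wrist_force: [0.5, 0.4, 0.3]
opening: 84.8
grasp_force: 0.0
time_s: 3.15
eef_pos: [456.5, -141.4, 154.8]
eef_rot: [0.707, 0.707, 0.0, 0.001]
wrist_force: [1.5, 1.1, 0.5]
opening: 85.0
grasp_force: 0.0
time_s: 3.48
eef_pos: [476.2, -183.1, 155.2]
eef_rot: [0.708, 0.706, 0.0, -0.0]
wrist_force: [-0.1, 0.6, 0.3]
opening: 85.3
grasp_force: 0.0
[ 7.07978563e-01  7.06233895e-01  1.89223863e-05 -2.00740194e-04] [ 476.19762054 -183.10886818  155.16585424] [-5.89686919e-01  9.76798531e-04  1.97275013e+00  1.25721849e-04
  1.16825204e+00 -5.87268861e-01]
[ 392.12221456 -254.67413088  166.35254843] [ 549.34283603 -105.61377444  489.95435273]
```

View pics/s1.png

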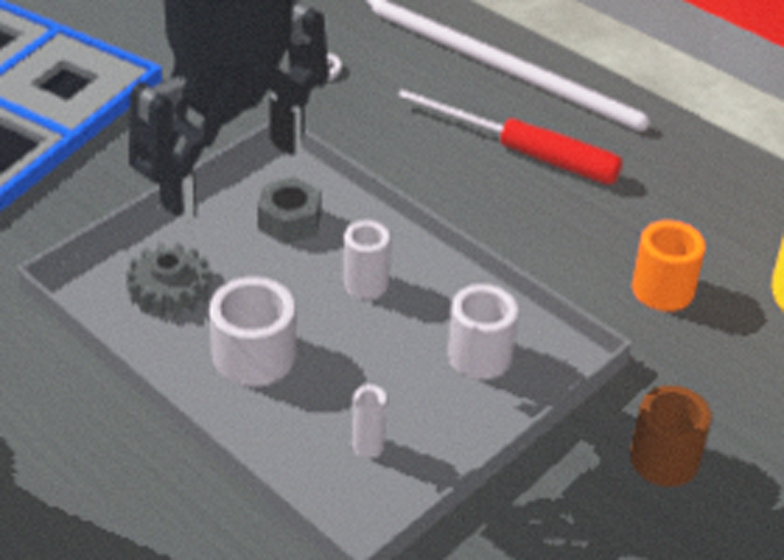

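The fingers hang open above the tray, behind the biggest sleeve (crop 252,330). I'll use the fingertips, whose pose I know, to check the side camera's offset.

```bash
python3 - <<'E'
from h import *
c=camera("side");P=pts(c);s=get_state()["eef_pos"];print(s)
for sg in(-1,1):
    m=(np.abs(P[...,1]-s[1])<35)&(sg*(P[...,0]-s[0])>20)&(sg*(P[...,0]-s[0])<75)&(P[...,2]>150)&(P[...,2]<190)
    q=P[m];print(sg,m.sum(),np.percentile(q,[2,10,50,90,98],axis=0).round(1).tolist())
E
```

```text
[ 475.74251343 -181.60470175  155.10438442]
-1 98 [[419.0, -195.0, 168.8], [419.7, -194.5, 172.3], [425.5, -190.3, 180.4], [431.1, -179.8, 188.2], [433.0, -177.9, 189.8]]
1 114 [[516.7, -195.6, 167.8], [517.7, -194.5, 169.9], [518.8, -187.7, 179.3], [523.7, -176.1, 188.2], [530.9, -173.4, 189.7]]
```

```bash
python3 -m crank '[[[-0.7,0.65,3],0,8.5],[[-0.7,0.65,6],0,8.5],[[-0.7,0.65,9],0,8.5],[[-0.7,0.65,12],0,8.5],[[-0.7,0.65,13.9],0,8.5]]' 50;python3 -m crank '[[[0,0,0],0,5.5],[[0,0,0],0,5.5],[[0,0,0],0,5.5],[[0,0,0],0,5.5],[[0,0,0],0,5.5]]' 50;python3 -m crank '[[[0,0,0],0,5.5],[[0,0,0],0,5.5],[[0,0,0],0,5.5],[[0,0,0],0,5.5],[[0,0,0],0,5.5]]' 50
```

```text
time_s: 4.0
eef_pos: [480.8, -187.0, 13.6]
eef_rot: [0.707, 0.707, -0.0, -0.002]
wrist_force: [-0.3, 0.3, 0.1]
opening: 85.0
grasp_force: 0.0
time_s: 4.42
eef_pos: [482.9, -189.3, 17.2]
eef_rot: [0.708, 0.706, 0.0, 0.001]
wrist_force: [-0.2, 0.4, -4.1]
opening: 58.6
grasp_force: 54.4
time_s: 4.83
eef_pos: [483.0, -189.4, 17.2]
eef_rot: [0.708, 0.706, 0.0, 0.0]
wrist_force: [-2.9, 2.9, 6.9]
opening: 58.3
grasp_force: 55.3
```

```bash
python3 -m crank '[[[0,0,-1],0,5.5],[[0,0,-3.5],0,5.5],[[0,0,-6],0,5.5],[[0,0,-8.5],0,5.5],[[0,0,-10],0,5.5]]';python3 -m crank '[[[2,0,0],0,5.5],[[5,0,0],0,5.5],[[8,0,0],0,5.5],[[11.5,0,0],0,5.5],[[15,0,0],0,5.5]]';python3 -m crank '[[[3.5,-0.6,0],0,5.5],[[7,-0.6,0],0,5.5],[[10.5,-0.6,0],0,5.5],[[14,-0.6,0],0,5.5],[[16,-0.6,0],0,5.5]]'; python3 -m crank '[[[1,0,0],0,5.5],[[1.75,0,0],0,5.5],[[1.75,0,0],0,5.5],[[1.75,0,0],0,5.5],[[1.75,0,0],0,5.5]]'; python3 - <<'E'
from h import *
c=camera("side"); save(c,"s2.png",[60,100,340,300],2.8); print(get_state()["eef_pos"],get_state()["opening"])
E
```

```text
time_s: 5.25
eef_pos: [483.3, -189.9, 118.9]
eef_rot: [0.708, 0.706, 0.0, 0.002]
wrist_force: [0.8, -1.0, -4.6]
opening: 58.3
grasp_force: 56.0
time_s: 5.67
eef_pos: [482.3, -38.1, 116.2]
eef_rot: [0.709, 0.706, -0.0, 0.0]
wrist_force: [0.4, -0.1, -4.9]
opening: 58.7
grasp_force: 55.9
time_s: 6.08
eef_pos: [476.5, 123.6, 116.1]
eef_rot: [0.707, 0.707, 0.0, -0.0]
wrist_force: [0.7, -1.1, -4.5]
opening: 58.5
grasp_force: 55.9
time_s: 6.5
eef_pos: [477.6, 137.2, 116.1]
eef_rot: [0.709, 0.706, -0.0, 0.0]
wrist_force: [0.0, -0.1, -4.1]
opening: 58.2
grasp_force: 55.9
[477.63429777 137.17728254 116.18189263] 58.44054115480889
```

View pics/s2.png

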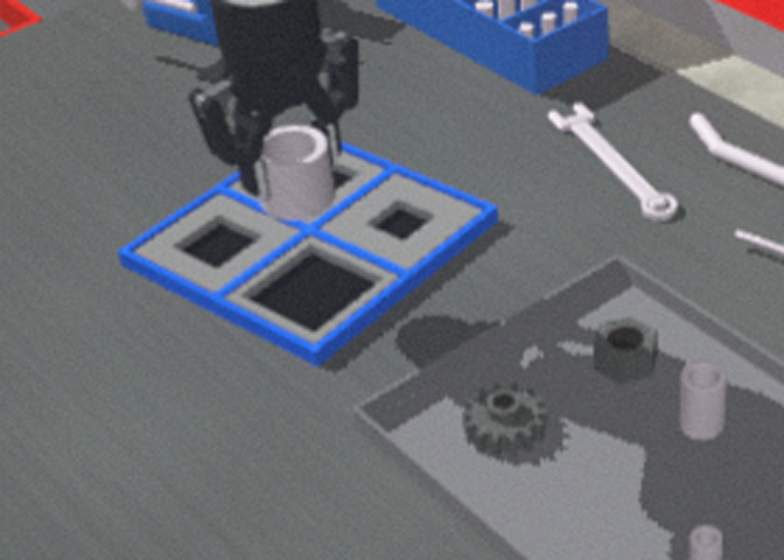

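The biggest sleeve is gripped (crop 298,175), upright, and over the biggest well (crop 313,290) once perspective is allowed for. Lowering it now.

```bash
python3 -m crank '[[[0,0,2.5],0,5.5],[[0,0,5.5],0,5.5],[[0,0,8],0,5.5],[[0,0,9],0,5.5],[[0,0,9.4],0,5.5]]';python3 -m crank '[[[0,0,0.2],0,5.5],[[0,0,0.35],0,5.5],[[0,0,0.35],0,5.5],[[0,0,0.35],0,5.5]]'; python3 -m crank '[[[0,0,0],0,6.5],[[0,0,0],0,7.5],[[0,0,0],0,7.8],[[0,0,0],0,7.8],[[0,0,0],0,7.8]]' ;python3 -m crank '[[[0,0,-1],0,7.8],[[0,0,-4],0,7.8],[[0,0,-7],0,7.8],[[0,0,-10],0,7.8],[[0,0,-10],0,7.8]]'
```

```text
time_s: 6.97
eef_pos: [475.9, 137.4, 20.3]
eef_rot: [0.709, 0.706, -0.002, -0.001]
wrist_force: [-0.3, -0.4, -5.2]
opening: 58.1
grasp_force: 55.9
time_s: 7.3
eef_pos: [478.7, 138.3, 20.1]
eef_rot: [0.708, 0.706, 0.001, 0.001]
wrist_force: [-0.3, -0.1, -3.9]
opening: 57.9
grasp_force: 56.0
time_s: 7.72
eef_pos: [478.0, 138.3, 19.2]
eef_rot: [0.708, 0.706, 0.0, 0.0]
wrist_force: [0.3, -0.5, -0.5]
opening: 78.0
grasp_force: 0.0
time_s: 8.13
eef_pos: [482.0, 138.6, 125.9]
eef_rot: [0.708, 0.706, 0.005, 0.004]
wrist_force: [1.1, 0.2, 0.4]
opening: 77.7
grasp_force: 0.0
```

```bash
python3 -m crank '[[[-3.5,1,-2],0,7],[[-7,2,-2],0,7],[[-10.5,3,-2],0,7],[[-14,4,-2],0,7],[[-17.5,5,-2],0,7]]';python3 -m crank '[[[-3.5,1,0],0,7],[[-7,2,0],0,7],[[-10.5,3,0],0,7],[[-14,4,0],0,7],[[-17.5,5,0],0,7]]'; python3 -m crank '[[[-3.5,1,0],0,7],[[-7,1.8,0],0,7],[[-9,1.8,0],0,7],[[-9,1.8,0],0,7],[[-9,1.8,0],0,7]]'; python3 -m crank '[[[0,0,0],0,7],[[0,0,0],0,7]]'; python3 - <<'E'
from h import *
c=camera("side"); save(c,"s3.png",[60,100,460,350],2); print(get_state()["eef_pos"])
P=pts(c)
m=(np.hypot(P[...,0]-477,P[...,1]-138)<45)&(P[...,2]>45);q=P[m];print("biggest",(q.min(0)+q.max(0))/2,np.ptp(q,axis=0),q[:,2].max())
E
```

```text
time_s: 8.55
eef_pos: [527.2, -38.5, 139.4]
eef_rot: [0.708, 0.706, 0.0, 0.0]
wrist_force: [1.6, -0.5, 0.5]
opening: 70.0
grasp_force: 0.0
time_s: 8.97
eef_pos: [576.6, -213.8, 139.0]
eef_rot: [0.708, 0.706, 0.0, 0.0]
wrist_force: [1.0, 1.1, -0.2]
opening: 69.9
grasp_force: 0.0
time_s: 9.38
eef_pos: [593.7, -302.5, 138.6]
eef_rot: [0.709, 0.706, 0.0, -0.0]
wrist_force: [-0.4, 0.3, 0.2]
opening: 70.1
grasp_force: 0.0
time_s: 9.55
eef_pos: [594.0, -300.5, 138.6]
eef_rot: [0.708, 0.707, 0.0, -0.0]
wrist_force: [0.7, 0.4, -0.4]
opening: 70.1
grasp_force: 0.0
[ 594.06858171 -300.48378092  138.70385418]
biggest [477.66727874 135.11836629  50.42094205] [60.45659343 65.24406392 10.83239972] 55.837141909318234
```

View pics/s3.png

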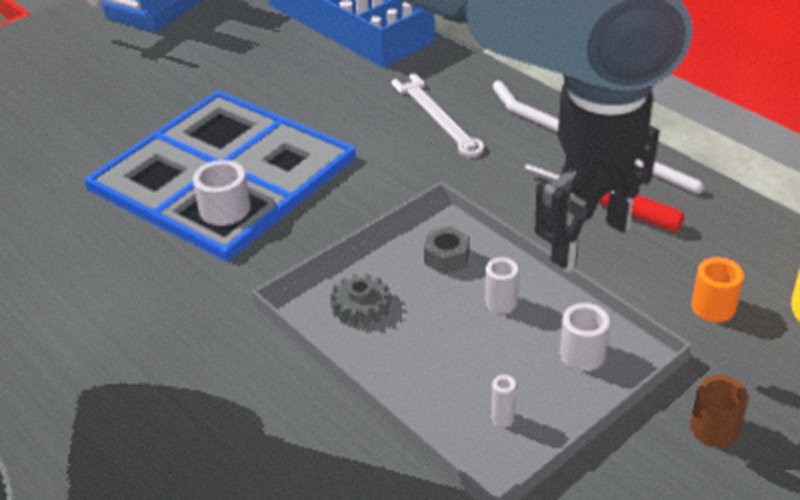

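The biggest sleeve stands upright in its well (view 220,190). The bare steel large sleeve is below the gripper (view 584,335).

```bash
python3 -m crank '[[[-0.1,0.1,3],0,7],[[-0.1,0.1,6],0,7],[[-0.1,0.1,9],0,7],[[-0.1,0.1,11],0,7],[[-0.1,0.1,12.05],0,7]]' 50;python3 -m crank '[[[0,0,0],0,4.1],[[0,0,0],0,4.1],[[0,0,0],0,4.1],[[0,0,0],0,4.1],[[0,0,0],0,4.1]]' 50;python3 -m crank '[[[0,0,0],0,4.1],[[0,0,0],0,4.1],[[0,0,0],0,4.1],[[0,0,0],0,4.1]]' 50;python3 -m crank '[[[0,0,-1],0,4.1],[[0,0,-3.5],0,4.1],[[0,0,-6],0,4.1],[[0,0,-8.5],0,4.1],[[0,0,-10],0,4.1]]'
```

```text
time_s: 10.02
eef_pos: [593.3, -300.5, 14.7]
eef_rot: [0.708, 0.707, -0.0, -0.003]
wrist_force: [-0.5, -0.1, 0.2]
opening: 69.8
grasp_force: 0.0
time_s: 10.43
eef_pos: [595.6, -303.3, 19.2]
eef_rot: [0.708, 0.706, 0.0, 0.001]
wrist_force: [0.5, 0.5, -3.9]
opening: 45.4
grasp_force: 51.5
time_s: 10.77
eef_pos: [595.6, -303.4, 19.1]
eef_rot: [0.708, 0.706, 0.0, 0.0]
wrist_force: [-1.5, 1.6, 2.6]
opening: 45.4
grasp_force: 52.0
time_s: 11.18
eef_pos: [596.1, -303.8, 121.5]
eef_rot: [0.708, 0.706, 0.0, 0.002]
wrist_force: [0.9, -0.5, -3.6]
opening: 45.2
grasp_force: 52.3
```

```bash
python3 -m crank '[[[2,0,0],0,4.1],[[5.2,0,0],0,4.1],[[8.7,0,0],0,4.1],[[12.2,0,0],0,4.1],[[15.7,0,0],0,4.1]]';python3 -m crank '[[[3.5,-0.5,0],0,4.1],[[7,-1,0],0,4.1],[[10.5,-1.5,0],0,4.1],[[14,-2,0],0,4.1],[[17.5,-2.5,0],0,4.1]]';python3 -m crank '[[[3.5,-0.5,0],0,4.1],[[7,-0.5,0],0,4.1],[[10.5,-0.5,0],0,4.1],[[14,-0.5,0],0,4.1],[[17.5,-0.5,0],0,4.1]]'; python3 -m crank '[[[3,0,0],0,4.1],[[5.5,0,0],0,4.1],[[6.6,0,0],0,4.1],[[6.6,0,0],0,4.1],[[6.6,0,0],0,4.1]]';python3 -m crank '[[[0,0,0],0,4.1],[[0,0,0],0,4.1],[[0,0,0],0,4.1]]'
```

```text
time_s: 11.6
eef_pos: [594.5, -144.0, 117.2]
eef_rot: [0.708, 0.706, -0.0, -0.001]
wrist_force: [1.4, -0.1, -3.7]
opening: 45.6
grasp_force: 52.2
time_s: 12.02
eef_pos: [569.7, 31.1, 117.4]
eef_rot: [0.708, 0.706, -0.0, -0.001]
wrist_force: [0.1, 0.4, -2.5]
opening: 45.4
grasp_force: 52.2
time_s: 12.43
eef_pos: [565.3, 205.9, 117.4]
eef_rot: [0.708, 0.706, -0.001, -0.0]
wrist_force: [0.2, -0.5, -3.6]
opening: 45.4
grasp_force: 52.2
time_s: 12.85
eef_pos: [566.1, 269.9, 117.4]
eef_rot: [0.708, 0.706, -0.001, -0.0]
wrist_force: [0.3, 0.4, -3.5]
opening: 45.3
grasp_force: 52.2
time_s: 13.1
eef_pos: [567.0, 268.8, 118.1]
eef_rot: [0.709, 0.705, -0.0, -0.0]
wrist_force: [0.1, -1.2, -3.3]
opening: 45.4
grasp_force: 52.2
```

```bash
python3 -m crank '[[[0.1,-0.15,2.5],0,4.1],[[0.1,-0.15,5.5],0,4.1],[[0.1,-0.15,8],0,4.1],[[0.1,-0.15,9],0,4.1],[[0.1,-0.15,9.4],0,4.1]]';python3 -m crank '[[[0,0,0.2],0,4.1],[[0,0,0.3],0,4.1],[[0,0,0.3],0,4.1],[[0,0,0.3],0,4.1]]'; python3 -m crank '[[[0,0,0],0,5],[[0,0,0],0,6],[[0,0,0],0,6.5],[[0,0,0],0,6.5],[[0,0,0],0,6.5]]' ;python3 -m crank '[[[0,0,-1],0,6.5],[[0,0,-4],0,6.5],[[0,0,-7],0,6.5],[[0,0,-10],0,6.5],[[0,0,-12],0,6.5]]';python3 -m crank '[[[-3.5,0,0],0,6],[[-7,0,0],0,5.5],[[-10.5,0,0],0,5.5],[[-14,0,0],0,5.5],[[-17.5,0,0],0,5.5]]';python3 -m crank '[[[-3.5,0.5,0],0,5.5],[[-7,1,0],0,5.5],[[-10.5,1.5,0],0,5.5],[[-14,2,0],0,5.5],[[-17.5,2.5,0],0,5.5]]';python3 -m crank '[[[-3.5,0,0],0,5.5],[[-7,0,0],0,5.5],[[-10.5,0,0],0,5.5],[[-11.6,0,0],0,5.5],[[-11.6,0,0],0,5.5]]'; python3 -m crank '[[[0,0,0],0,5.5],[[0,0,0],0,5.5]]'; python3 - <<'E'
from h import *
c=camera("side"); save(c,"s4.png",[60,100,460,350],2); print(get_state()["eef_pos"])
E
```

```text
time_s: 13.52
eef_pos: [563.8, 269.9, 21.8]
eef_rot: [0.708, 0.706, -0.002, -0.001]
wrist_force: [0.4, 0.4, -3.2]
opening: 45.3
grasp_force: 52.2
time_s: 13.85
eef_pos: [566.6, 271.3, 22.9]
eef_rot: [0.708, 0.706, 0.001, 0.001]
wrist_force: [-0.5, 0.4, -3.3]
opening: 45.2
grasp_force: 52.3
time_s: 14.27
eef_pos: [565.7, 271.1, 21.7]
eef_rot: [0.708, 0.706, 0.0, 0.0]
wrist_force: [-0.5, 0.1, -0.0]
opening: 64.9
grasp_force: 0.0
time_s: 14.68
eef_pos: [566.7, 271.4, 145.5]
eef_rot: [0.708, 0.706, 0.002, 0.001]
wrist_force: [0.2, 0.8, 0.2]
opening: 65.0
grasp_force: 0.0
time_s: 15.1
eef_pos: [564.8, 94.6, 142.2]
eef_rot: [0.708, 0.706, 0.0, 0.0]
wrist_force: [0.6, 0.1, -0.7]
opening: 54.8
grasp_force: 0.0
time_s: 15.52
eef_pos: [589.5, -80.9, 142.3]
eef_rot: [0.708, 0.706, 0.0, 0.0]
wrist_force: [-0.3, 0.2, 0.8]
opening: 55.1
grasp_force: 0.0
time_s: 15.93
eef_pos: [589.0, -197.9, 142.1]
eef_rot: [0.71, 0.705, 0.0, 0.001]
wrist_force: [-0.2, 0.4, 0.2]
opening: 55.3
grasp_force: 0.0
time_s: 16.1
eef_pos: [588.9, -193.7, 141.3]
eef_rot: [0.708, 0.706, 0.0, -0.0]
wrist_force: [-0.3, 0.4, -0.2]
opening: 55.0
grasp_force: 0.0
[ 588.99369797 -193.39701446  141.24224078]
```

View pics/s4.png

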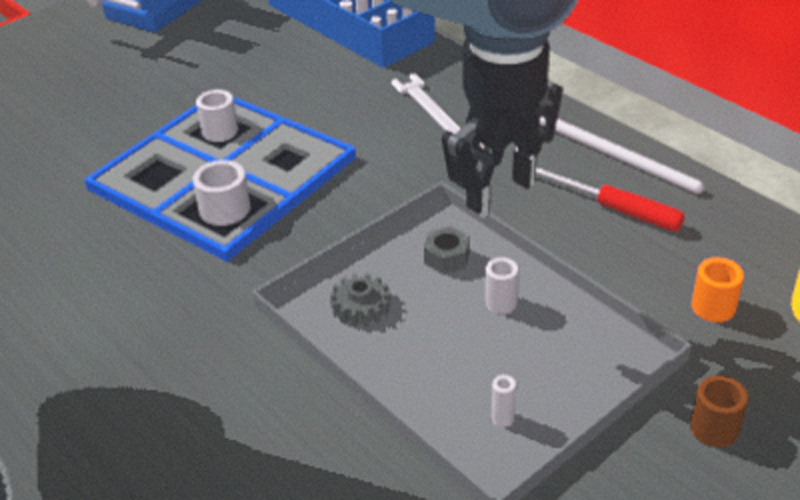

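The large sleeve stands in its well (view 217,115), and the medium one (502,285) is next.

```bash
python3 -m crank '[[[-0.15,0.2,3],0,5.5],[[-0.15,0.2,6],0,5.5],[[-0.15,0.2,9],0,5.5],[[-0.15,0.2,11],0,5.5],[[-0.15,0.2,12.2],0,5.5]]' 45;python3 -m crank '[[[0,0,0],0,2.9],[[0,0,0],0,2.9],[[0,0,0],0,2.9],[[0,0,0],0,2.9],[[0,0,0],0,2.9]]' 45;python3 -m crank '[[[0,0,0],0,2.9],[[0,0,0],0,2.9],[[0,0,0],0,2.9],[[0,0,0],0,2.9]]' 45;python3 -m crank '[[[0,0,-1],0,2.9],[[0,0,-3.5],0,2.9],[[0,0,-6],0,2.9],[[0,0,-8.5],0,2.9],[[0,0,-10],0,2.9]]'
```

```text
time_s: 16.57
eef_pos: [589.3, -193.9, 16.1]
eef_rot: [0.707, 0.707, -0.001, -0.002]
wrist_force: [-0.5, 0.2, 0.3]
opening: 54.8
grasp_force: 0.0
time_s: 16.98
eef_pos: [591.8, -196.9, 20.6]
eef_rot: [0.708, 0.706, 0.0, 0.001]
wrist_force: [0.1, -0.0, -1.8]
opening: 33.5
grasp_force: 44.8
time_s: 17.32
eef_pos: [590.9, -196.7, 19.3]
eef_rot: [0.708, 0.706, 0.0, 0.0]
wrist_force: [-0.8, -0.2, -1.9]
opening: 34.0
grasp_force: 44.9
time_s: 17.73
eef_pos: [592.3, -197.3, 123.2]
eef_rot: [0.708, 0.706, 0.001, 0.002]
wrist_force: [0.3, -0.0, -1.4]
opening: 33.4
grasp_force: 45.2
```

```bash
python3 -m crank '[[[2,-0.6,0],0,2.9],[[5,-1.5,0],0,2.9],[[8.3,-2.5,0],0,2.9],[[11.6,-3.5,0],0,2.9],[[14.9,-4.5,0],0,2.9]]';python3 -m crank '[[[3.3,-1,0],0,2.9],[[6.6,-2,0],0,2.9],[[9.9,-3,0],0,2.9],[[13.2,-4,0],0,2.9],[[16.5,-5,0],0,2.9]]';python3 -m crank '[[[3.3,-1,0],0,2.9],[[6.6,-2,0],0,2.9],[[9.9,-3.2,0],0,2.9],[[12,-4.2,0],0,2.9],[[13.1,-4.2,0],0,2.9]]'; python3 -m crank '[[[0,0,0],0,2.9],[[0,0,0],0,2.9],[[0,0,0],0,2.9],[[0,0,0],0,2.9]]'
```

```text
time_s: 18.15
eef_pos: [545.9, -46.3, 120.0]
eef_rot: [0.708, 0.706, 0.0, 0.0]
wrist_force: [0.3, -0.2, -1.3]
opening: 33.6
grasp_force: 45.2
time_s: 18.57
eef_pos: [496.4, 119.1, 120.2]
eef_rot: [0.708, 0.706, 0.0, 0.0]
wrist_force: [0.5, -1.3, -2.6]
opening: 33.7
grasp_force: 45.2
time_s: 18.98
eef_pos: [453.5, 251.1, 119.7]
eef_rot: [0.707, 0.707, -0.0, -0.0]
wrist_force: [0.1, 0.3, -1.6]
opening: 33.7
grasp_force: 45.2
time_s: 19.32
eef_pos: [456.0, 247.7, 119.4]
eef_rot: [0.709, 0.705, -0.0, 0.0]
wrist_force: [0.4, -0.2, -2.4]
opening: 33.4
grasp_force: 45.2
```

```bash
python3 -m crank '[[[0,0,2.5],0,2.9],[[0,0,5.5],0,2.9],[[0,0,8],0,2.9],[[0,0,9],0,2.9],[[0,0,9.4],0,2.9]]';python3 -m crank '[[[0,0,0.2],0,2.9],[[0,0,0.35],0,2.9],[[0,0,0.35],0,2.9],[[0,0,0.35],0,2.9]]'; python3 -m crank '[[[0,0,0],0,4],[[0,0,0],0,5],[[0,0,0],0,5.2],[[0,0,0],0,5.2],[[0,0,0],0,5.2]]' ;python3 -m crank '[[[0,0,-1],0,5.2],[[0,0,-4],0,5.2],[[0,0,-7],0,5.2],[[0,0,-10],0,5.2],[[0,0,-12],0,5.2]]';python3 -m crank '[[[-3.5,0,0],0,4.5],[[-7,0,0],0,4.5],[[-10.5,0,0],0,4.5],[[-14,0,0],0,4.5],[[-17.5,0,0],0,4.5]]';python3 -m crank '[[[-3.5,0.5,0],0,4.5],[[-7,1,0],0,4.5],[[-10.5,1.5,0],0,4.5],[[-14,2,0],0,4.5],[[-17.5,2.5,0],0,4.5]]';python3 -m crank '[[[-3.5,0,0],0,4.5],[[-7,0,0],0,4.5],[[-10.5,0,0],0,4.5],[[-14,0,0],0,4.5],[[-17.5,0,0],0,4.5]]'; python3 -m crank '[[[-2.5,0,0],0,4.5],[[-2.5,0,0],0,4.5],[[-2.5,0,0],0,4.5],[[-2.5,0,0],0,4.5]]'; python3 - <<'E'
from h import *
c=camera("side"); save(c,"s5.png",[60,100,460,350],2); print(get_state()["eef_pos"])
E
```

```text
time_s: 19.73
eef_pos: [454.1, 247.5, 23.2]
eef_rot: [0.709, 0.706, -0.002, -0.001]
wrist_force: [-1.0, 0.6, -2.4]
opening: 33.5
grasp_force: 45.2
time_s: 20.07
eef_pos: [456.4, 249.1, 23.1]
eef_rot: [0.708, 0.706, 0.001, 0.001]
wrist_force: [0.1, -0.4, -1.9]
opening: 33.8
grasp_force: 45.3
time_s: 20.48
eef_pos: [455.5, 248.9, 22.0]
eef_rot: [0.708, 0.706, 0.0, 0.0]
wrist_force: [-0.4, -0.6, -0.9]
opening: 51.7
grasp_force: 0.0
time_s: 20.9
eef_pos: [456.5, 249.2, 145.6]
eef_rot: [0.708, 0.706, 0.002, 0.001]
wrist_force: [1.0, 0.2, 0.2]
opening: 52.0
grasp_force: 0.0
time_s: 21.32
eef_pos: [454.6, 72.4, 142.6]
eef_rot: [0.708, 0.706, 0.0, 0.001]
wrist_force: [0.8, 0.3, 0.1]
opening: 45.0
grasp_force: 0.0
time_s: 21.73
eef_pos: [479.3, -103.1, 142.7]
eef_rot: [0.708, 0.706, 0.0, 0.001]
wrist_force: [0.5, 0.9, -0.3]
opening: 44.7
grasp_force: 0.0
time_s: 22.15
eef_pos: [478.5, -278.1, 142.6]
eef_rot: [0.708, 0.706, 0.0, 0.0]
wrist_force: [1.6, 0.3, -0.2]
opening: 45.4
grasp_force: 0.0
time_s: 22.48
eef_pos: [478.5, -300.6, 141.9]
eef_rot: [0.708, 0.706, 0.0, -0.0]
wrist_force: [0.1, 0.6, 0.2]
opening: 44.7
grasp_force: 0.0
[ 478.60734878 -300.14723681  141.79710519]
```

View pics/s5.png

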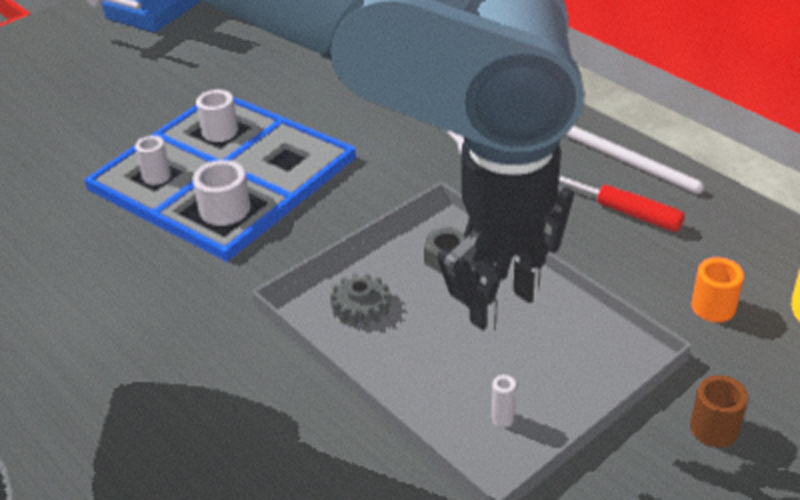

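The medium sleeve stands in its well (view 152,160), and the small one (503,400) is last.

```bash
python3 -m crank '[[[-0.1,0.2,3],0,4.5],[[-0.1,0.2,6],0,4.5],[[-0.1,0.2,9],0,4.5],[[-0.1,0.2,11],0,4.5],[[-0.1,0.2,12.1],0,4.5]]' 40;python3 -m crank '[[[0,0,0],0,1.7],[[0,0,0],0,1.7],[[0,0,0],0,1.7],[[0,0,0],0,1.7],[[0,0,0],0,1.7]]' 40;python3 -m crank '[[[0,0,0],0,1.7],[[0,0,0],0,1.7],[[0,0,0],0,1.7],[[0,0,0],0,1.7]]' 40;python3 -m crank '[[[0,0,-1],0,1.7],[[0,0,-3.5],0,1.7],[[0,0,-6],0,1.7],[[0,0,-8.5],0,1.7],[[0,0,-10],0,1.7]]'
```

```text
time_s: 22.95
eef_pos: [479.3, -299.4, 17.8]
eef_rot: [0.708, 0.707, -0.0, -0.003]
wrist_force: [-0.1, 0.7, -0.6]
opening: 44.7
grasp_force: 0.0
time_s: 23.37
eef_pos: [481.4, -302.9, 22.1]
eef_rot: [0.708, 0.706, 0.0, 0.001]
wrist_force: [-0.3, -0.2, -2.1]
opening: 21.2
grasp_force: 39.1
time_s: 23.7
eef_pos: [480.8, -302.4, 21.1]
eef_rot: [0.708, 0.706, -0.0, 0.0]
wrist_force: [-0.3, 0.1, 1.6]
opening: 21.3
grasp_force: 39.3
time_s: 24.12
eef_pos: [481.7, -303.2, 124.3]
eef_rot: [0.708, 0.706, 0.0, 0.002]
wrist_force: [-0.5, -0.8, -1.1]
opening: 21.7
grasp_force: 39.3
```

```bash
python3 -m crank '[[[2,0.5,0],0,1.7],[[5,1.1,0],0,1.7],[[8.5,2,0],0,1.7],[[12,2.8,0],0,1.7],[[15.5,3.6,0],0,1.7]]';python3 -m crank '[[[3.5,0.8,0],0,1.7],[[7,1.6,0],0,1.7],[[10.5,2.4,0],0,1.7],[[14,3.2,0],0,1.7],[[17.5,4,0],0,1.7]]';python3 -m crank '[[[3.5,0.8,0],0,1.7],[[7,1.6,0],0,1.7],[[10.5,2.4,0],0,1.7],[[13.2,2.9,0],0,1.7],[[13.2,2.9,0],0,1.7]]'; python3 -m crank '[[[0,0,0],0,1.7],[[0,0,0],0,1.7],[[0,0,0],0,1.7],[[0,0,0],0,1.7]]'
```

```text
time_s: 24.53
eef_pos: [517.3, -146.0, 121.5]
eef_rot: [0.708, 0.706, 0.0, 0.0]
wrist_force: [-0.0, -0.5, -0.7]
opening: 21.6
grasp_force: 39.3
time_s: 24.95
eef_pos: [557.8, 29.3, 121.5]
eef_rot: [0.708, 0.706, 0.0, 0.0]
wrist_force: [0.6, 0.3, -1.2]
opening: 21.5
grasp_force: 39.3
time_s: 25.37
eef_pos: [587.4, 163.9, 121.6]
eef_rot: [0.706, 0.708, 0.001, -0.0]
wrist_force: [0.0, 0.1, -0.8]
opening: 21.2
grasp_force: 39.3
time_s: 25.7
eef_pos: [587.0, 158.3, 120.8]
eef_rot: [0.709, 0.706, -0.0, 0.0]
wrist_force: [0.2, 0.7, -1.2]
opening: 21.1
grasp_force: 39.3
```

```bash
python3 -m crank '[[[0.1,0,2.5],0,1.7],[[0.1,0,5.5],0,1.7],[[0.1,0,8],0,1.7],[[0.1,0,9],0,1.7],[[0.1,0,9.4],0,1.7]]';python3 -m crank '[[[0,0,0.2],0,1.7],[[0,0,0.35],0,1.7],[[0,0,0.35],0,1.7],[[0,0,0.35],0,1.7]]'; python3 -m crank '[[[0,0,0],0,2.8],[[0,0,0],0,3.8],[[0,0,0],0,4],[[0,0,0],0,4],[[0,0,0],0,4]]' ;python3 -m crank '[[[0,0,-1],0,4],[[0,0,-4],0,4],[[0,0,-7],0,4],[[0,0,-10],0,4],[[0,0,-13],0,4]]';python3 -m crank '[[[-3.5,0,-1],0,4.5],[[-7,0,-2],0,4.5],[[-10.5,0,-3],0,4.5],[[-14,0,-4],0,4.5],[[-17.5,0,-4],0,4.5]]';python3 -m crank '[[[-3.5,0,0],0,4.5],[[-7,0,0],0,4.5],[[-10.5,0,0],0,4.5],[[-14,0,0],0,4.5],[[-17.5,0,0],0,4.5]]'; python3 -m crank '[[[0,0,0],0,4.5],[[0,0,0],0,4.5],[[0,0,0],0,4.5],[[0,0,0],0,4.5]]'; python3 - <<'E'
from h import *
c=camera("side"); save(c,"s6.png",[60,100,460,350],2)
P=pts(c)
for k,(x,y) in dict(small=(587,160),medium=(455,248),large=(565,270),biggest=(477,138)).items():
    q=P[(np.hypot(P[...,0]-x,P[...,1]-y)<45)&(P[...,2]>44)];print(k,((q.min(0)+q.max(0))/2).round(1),np.ptp(q,axis=0).round(1))
c=camera("top"); save(c,"t6.png",[130,170,270,300],4)
E
```

```text
time_s: 26.12
eef_pos: [585.3, 159.5, 24.4]
eef_rot: [0.709, 0.706, -0.002, -0.001]
wrist_force: [-0.7, 0.7, -1.2]
opening: 21.2
grasp_force: 39.3
time_s: 26.45
eef_pos: [588.2, 160.5, 24.8]
eef_rot: [0.708, 0.706, 0.001, 0.001]
wrist_force: [-0.0, -0.2, -1.2]
opening: 21.2
grasp_force: 39.3
time_s: 26.87
eef_pos: [587.2, 160.5, 23.4]
eef_rot: [0.708, 0.706, 0.0, 0.0]
wrist_force: [-0.5, -0.4, -0.4]
opening: 40.4
grasp_force: 0.0
time_s: 27.28
eef_pos: [586.9, 160.4, 155.4]
eef_rot: [0.708, 0.706, 0.0, 0.0]
wrist_force: [0.8, 0.0, 0.1]
opening: 40.1
grasp_force: 0.0
time_s: 27.7
eef_pos: [587.6, -16.3, 196.8]
eef_rot: [0.708, 0.706, 0.001, 0.002]
wrist_force: [0.8, 0.1, -0.3]
opening: 45.1
grasp_force: 0.0
time_s: 28.12
eef_pos: [585.7, -191.3, 194.2]
eef_rot: [0.708, 0.706, 0.0, 0.0]
wrist_force: [0.3, -0.6, 0.2]
opening: 45.1
grasp_force: 0.0
time_s: 28.45
eef_pos: [586.0, -188.4, 193.4]
eef_rot: [0.708, 0.706, 0.0, -0.0]
wrist_force: [0.4, -0.6, 0.1]
opening: 45.0
grasp_force: 0.0
small [587.3 156.6  50.5] [23.8 24.2 11. ]
medium [456.7 247.   49.8] [31.9 36.6 11.3]
large [565.6 269.1  50.3] [46.9 48.8 12.4]
biggest [477.2 134.6  50.4] [60.5 63.9 12.7]
```

View pics/s6.png

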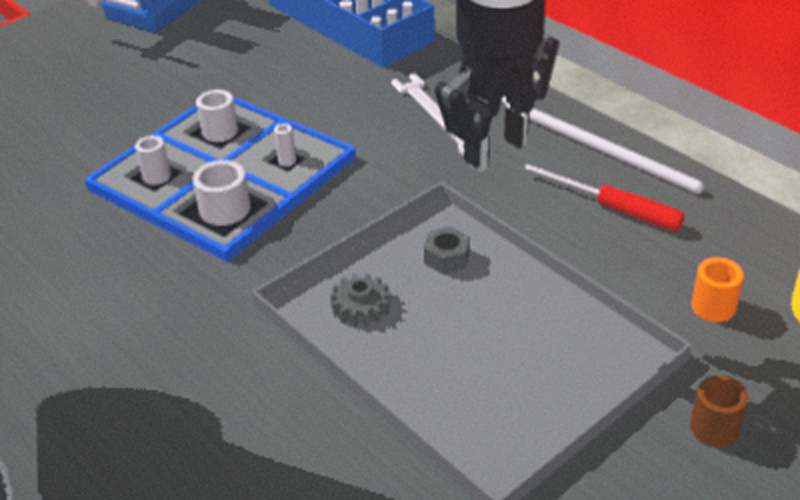

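View pics/t6.png

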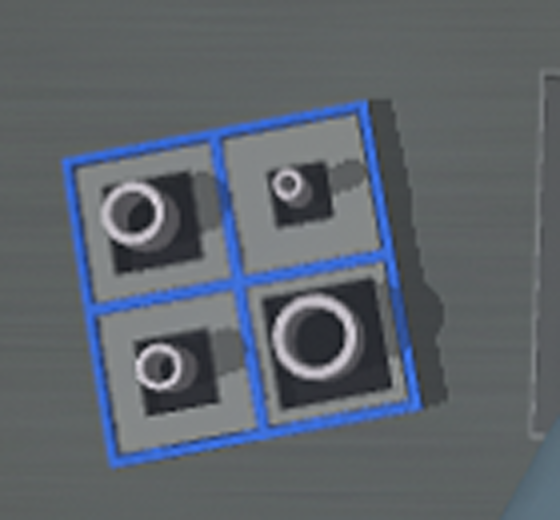

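Both views show all four sleeves upright on the floors of their matching wells: small (288,185), medium (160,367), large (133,213) and biggest (316,337). The nut and pinion haven't moved, and the arm is clear.

```bash
python3 -c "
from cell import *
print(sign_off())"
```

```text
the job is handed in; nothing more can be done
None
```

The job is handed in: all four steel sleeves stand upright in their size-matched compartments, the nut and pinion lie where they were in the tray, and the run took about 29 s of the 99 s allowed.

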